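# Refit the hob knob on its D-stem and hold it pressed

## Task

The control knob has come off the table hob. Pick it up, turn it so that its keyed bore matches the flat on the valve stem, push it fully home on the stem and then press it down against the valve spring, as for lighting the burner. Finish while still holding: keep your grip on the knob and keep it pressed well down, and leave the cazuela, the glass stopper and the trivet where they are.

Things in the scene. Friction and masses are not known exactly. Their poses are not given: they have to be found in the camera images.
- knob: Loose black plastic hob knob, 50 g, bore down on the table. Origin: centre of its underside, on the axis; z up. Octagonal skirt 44 mm across, under a round flange 50 mm in diameter (z 14 to 20 mm); on top a straight grip bar, z 20 to 38 mm, 14 mm wide (across y), along x from a round tail at -22 mm to a pointed nose at +34 mm; its sides are parallel flats from x = -15 to +27 mm.
- knob_seat (a point): Centre of the ceiling of the blind D-bore in the knob's underside, on the axis, 14 mm above the underside; fully home it rests on the stem's tip. The bore is 14 mm deep, 14 mm across its eight-sided round part, its flat 3.9 mm from the axis on the nose side (+x).
- knob_nose (a point): Tip of the knob's pointed nose, 34 mm from the axis along the knob's +x, 29 mm above the underside.
- stem_tip (a point): Top end, on the axis, of the upright steel D-stem on the hob, 90 mm above the table, 24 mm proud of its collar (42 mm wide, 6 mm high, with a radial rib out to 36 mm on the flat's side). z up; x points out of the flat: knob and stem match when their x axes agree. Diameter 12 mm, the flat 3 mm from the axis all along; the top 3 mm taper in by 1.5 mm. It slides down when pressed but cannot turn.
- stem (a joint): Travel of the valve stem in m: 0 up, 0.007 fully pressed against its stop. Its spring takes 2.8 N to start and adds 0.7 N per mm, 7.7 N at the stop. The knob is well pressed from 0.0035 on; its underside then still clears the collar, which it never touches.
- hob: Fixed single-burner table hob, 260 (x) by 320 (y) by 60 mm high, origin under its centre. Burner with four pan supports (tops 92 mm above the table) round its local (0, +60 mm), reaching 86 mm from there; the valve stem stands at local (-20, -105 mm), on the steel deck.
- cazuela: Bystander: small loose terracotta dish, 112 mm in diameter, 36 mm high, origin centre of its underside.
- stopper: Bystander: loose green glass cruet stopper standing on its wide end, 40 mm in diameter, 50 mm high, origin centre of its underside.
- trivet: Bystander: loose folded aluminium trivet lying flat, 150 mm along its x, 48 mm wide, 14 mm high, origin centre of its underside.
Things that resemble listed ones, but are neither listed nor needed, are in the scene too. What is shaped like the knob but blue or orange is not meant.

How it is judged:
By the outcome, as a careful person would: the job done as asked, in the order asked, and still so for the second after the job is handed in, while the arm keeps its last pose, push and grip.
It also fails if it takes over 40 s, if anything falls off the work surface, if the arm or the gripper's body presses on something with over 40 N, if the wrist force passes 120 N, or if a joint passes its speed limit or range.

## Robot

A 6-joint arm with a two-finger parallel gripper is mounted at the origin on the work surface. World frame = base frame: x ahead of the robot, y to its left, z up, the work surface at z = 0. Lengths are in mm, angles in rad, forces in N, time in s.
With the tool pointing down it reaches from about 300 to 875 mm from the base axis. Payload 4.2 kg.
Tool frame: the origin (TCP) lies midway between the tips of the shut fingers; the grasp point (between the pads) lies 19 mm behind it; z points along the fingers, y is the direction in which the jaws open and shut (so a half turn about z gives the same grasp; the last joint's range is limited). The gripper opens to 85 mm and grips with 20 to 120 N. Pads are 22 mm wide; open, the fingers measure 114 mm over their backs; the gripper's body (76 mm by 85 mm) begins 54 mm behind the grasp point. The pads swing forward as they close: fully open they stand 13 mm farther back than shut.
Start: joints at [-1.303, 0.32, 1.565, -0, 1.257, -0.02], TCP at [163.212, -551.365, 231.338] pointing down, gripper open.
Joint ranges: [-3.11, 3.11], [-0.84, 2.01], [0.21, 2.61], [-1.34, 4.49], [0.05, 2.63], [-2.56, 2.56]. Speed limits (rad/s): [2.57, 2.57, 3.14, 3.14, 3.14, 3.14].

## Interface

Orientations are given as a rotation vector (axis times angle).
In Python, from rig import telemetry, optics, arm gives the robot as it stands.
- The arm moves only by the shell command python3 -m crank 'ROWS' [OPENING] [FORCE]. ROWS is JSON, a list of rows, each an object with "xyz": the shift along the tool's x, y, z in units of 0.4 m (1.0 is 0.4 m), a list of three; "turn": the turn, a rotation vector about the tool's x, y, z in units of 360 degrees (1.0 is 360 degrees), a list of three. In form: [{"xyz": [dx, dy, dz], "turn": [wx, wy, wz]}, ...]. A call has 1 to 8 rows; each row is the pose to reach, as a shift and turn from the pose commanded when the call began, along the tool's axes at that moment, turning the shorter way round; what a row does not reach only later rows make up. A row lasts 1/8 s, in which the tool goes at most 62.5 mm and 10.7 degrees, less where a joint would pass 70% of its speed; a pose out of reach is approached as far as the arm can. A call with a number of a shift or a turn outside -1 to 1 is refused whole. A call with a gripper value outside its range is refused whole. OPENING is the opening, from 0 (shut) to 1 (fully open), set as the call begins (- or left out, the last holds). The fingers move at their own pace and stop on an object; FORCE is the grip in N (left out, the last holds). Time passes only in rows, so rows that repeat a pose let the fingers close. It gives the time, the measured TCP pose, the force and the opening at its end, in the units of the state.
- telemetry.get_obs(): the state, without advancing time (a new reading comes with each control period).
- optics.get_image(name): name is "scene" or "top" or "wrist"; returns the picture (420x560x3 uint8, blue, green, red); there is no depth.
- optics.camera_model(name): a dict with "fovy" (degrees; the focal length in pixels is half the picture's height over the tangent of half this angle, whatever the lens; pixels are square), "cx", "cy" (the principal point, pixels), "R" (3x3) and "t" (3): a world point X has camera coordinates R X + t. Camera axes: x right, y down, z forward; pixel columns grow to the right and rows downward; lengths in mm; the calibration is good to about 2 mm. A picture is of the moment at which its call begins: read the wrist's pose just before it. camera_model takes no time and is no camera call; for the wrist camera it gives the pose at the moment of the call.
- arm.finish_job(): hands the job in, once; it reports no verdict.
The state is a dict: "time": time; "qpos": joint angles; "qvel": joint speeds; "joint_efforts": joint torques, N m; "eef_pos": TCP position; "tool_rot": TCP orientation; "force": force on the tool from outside, world axes, zero at the start; "torque": the same for the moment, N m; "opening": finger opening in mm.
Only numpy, scipy, OpenCV 4.12 (cv2) and the standard library are available. Lean on these libraries where they do the work, as an engineer would, in place of code of your own. Each camera call takes 0.05 s, during which the arm holds its last target. There are 200 camera calls.

## Working session

There is one attempt and no reset: what is moved stays moved. The work goes in short steps, Python scripts to look and compute and a shell command to move; the robot and the scene stay as the last step left them, time stands still between calls to the robot, and variables do not carry over. Pictures are saved under pics/ and viewed, about 8 in all and at most 12, crops included, and the job is handed in when it is done.

```bash
mkdir -p pics; python3 - <<'E'
from rig import telemetry, optics
import cv2,numpy as np
a=optics.get_image("scene");b=optics.get_image("top")
cv2.imwrite("pics/a.png",a);cv2.imwrite("pics/b.png",b)
for n in("scene","top","wrist"):print(n,optics.camera_model(n))
print(telemetry.get_obs())
E
```

```text
scene {'fovy': 56.241875300280576, 'cx': 275.99354942088917, 'cy': 210.28936489622077, 'R': array([[-7.70283672e-01,  6.37701391e-01, -2.82053078e-05],
       [ 5.42410495e-01,  6.55157917e-01, -5.25888732e-01],
       [-3.35341497e-01, -4.05098802e-01, -8.50553373e-01]]), 't': array([ 464.81470474, -224.22794698, 1022.96723877])}
top {'fovy': 51.126867267838925, 'cx': 287.03631054862024, 'cy': 212.18232159061236, 'R': array([[-0.08615668, -0.99626018,  0.00653248],
       [-0.96984693,  0.08236845, -0.22937387],
       [ 0.22797798, -0.0260976 , -0.97331647]]), 't': array([ -12.96524767,  566.91895214, 1073.25890016])}
wrist {'fovy': 64.65735126129886, 'cx': 282.064878814403, 'cy': 206.80697031318743, 'R': array([[ 2.84375501e-01, -9.58712609e-01, -8.41723945e-04],
       [-9.21230365e-01, -2.73500320e-01,  2.76644519e-01],
       [-2.65452800e-01, -7.78955019e-02, -9.60971957e-01]]), 't': array([-574.85084028,  -36.36517665,  378.42832804])}
{'time': 0.1, 'qpos': array([-1.30300779e+00,  3.20241486e-01,  1.56554969e+00,  4.85927063e-05,
        1.25739427e+00, -1.99645999e-02]), 'qvel': array([-0.00031822, -0.00253955, -0.00402871, -0.00054258, -0.00123698,
       -0.00011668]), 'joint_efforts': array([ 1.31626919e-03, -4.16407907e+01, -2.34704053e+01,  1.34450434e-04,
        4.88553895e-03, -8.43056291e-07]), 'eef_pos': array([ 163.10734141, -550.94303501,  230.56141722]), 'tool_rot': array([-3.10756595e+00, -4.50192969e-01,  2.37074223e-04]), 'force': array([ 0.4840535 ,  0.34160814, -0.70361523]), 'torque': array([ 0.00258394, -0.05110563, -0.02256792]), 'opening': 85.34036517329996}
```

View pics/a.png

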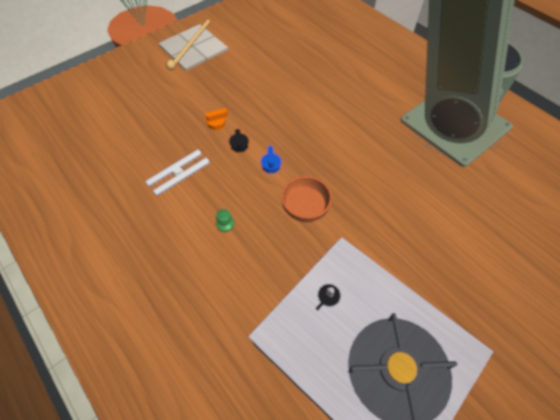

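View pics/b.png

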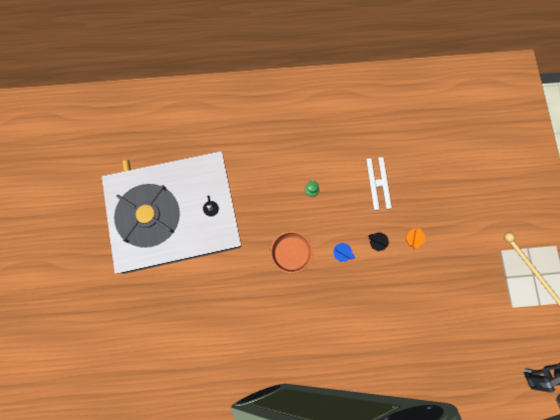

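Candidates for the knob are blue (344,252), black (379,241) and orange (416,238) in top, plus the black stem with its collar on the hob (210,207). By the description the knob is the black one on the table. I'll check it in close crops.

```bash
cat > h.py <<'E'
import numpy as np,cv2
from rig import telemetry,optics
def ray(n,u,v,z,m=None):
    m=m or optics.camera_model(n);f=210/np.tan(np.radians(m["fovy"]/2));R,t=m["R"],m["t"]
    d=R.T@np.array([(u-m["cx"])/f,(v-m["cy"])/f,1]);c=-R.T@t
    return c+d*(z-c[2])/d[2]
def proj(n,X,m=None):
    m=m or optics.camera_model(n);f=210/np.tan(np.radians(m["fovy"]/2));p=m["R"]@np.array(X)+m["t"]
    return np.array([m["cx"],m["cy"]])+f*p[:2]/p[2]
E
python3 - <<'E'
from h import *
a=cv2.imread("pics/a.png");b=cv2.imread("pics/b.png")
c=lambda i,u,v:cv2.resize(i[v-20:v+20,u-26:u+27],(400,300),interpolation=cv2.INTER_CUBIC)
cv2.imwrite("pics/c.png",np.vstack([np.hstack([c(a,239,142),c(a,328,294)]),np.hstack([c(b,379,241),c(b,210,207)])]))
for n,k,s in(("scene",(239,142),(330,290)),("top",(379,241),(210,207))):print(n,ray(n,*k,20),ray(n,*s,80))
E
```

```text
scene [ 478.30670884 -293.52344219   20.        ] [590.14798328 135.2985727   80.        ]
top [ 475.15516625 -299.96709561   20.        ] [590.78798819 134.84158867  80.        ]
```

View pics/c.png

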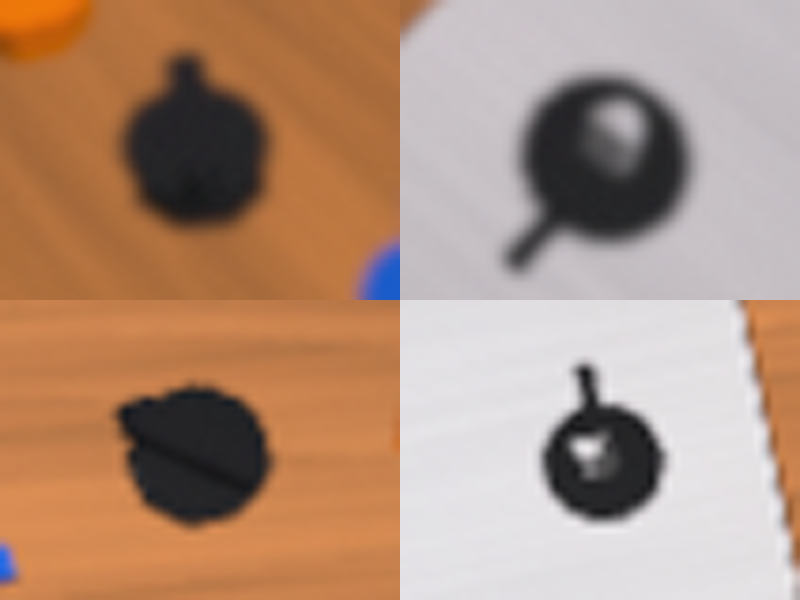

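```bash
python3 - <<'E'
from h import *
from scipy.spatial.transform import Rotation as Ro
for n,k,no,s,r in(("top",(379.5,241.7),(369.6,235.9),(210.9,208.3),(208.2,196.3)),("scene",(239.1,141.3),(237.8,130.3),(329.4,294.9),(317.2,308.9))):
    K=ray(n,*k,17);N=ray(n,*no,29);S=ray(n,*s,66);R=ray(n,*r,63)
    for p,q in((K,N),(S,R)):d=q-p;print(n,p.round(1),np.hypot(*d[:2]).round(1),np.degrees(np.arctan2(d[1],d[0])).round(1))
o=telemetry.get_obs();T=Ro.from_rotvec(o["tool_rot"]).as_matrix();print(T.round(3))
m=optics.camera_model("wrist");c=-m["R"].T@m["t"];print("cam in tool",T.T@(c-o["eef_pos"]),(T.T@m["R"].T).round(3))
E
```

```text
top [ 473.6 -301.7   17. ] 31.2 59.4
top [590.8 134.8  66. ] 34.3 10.1
scene [ 475.3 -297.5   17. ] 25.5 -121.7
scene [592.6 138.6  66. ] 34.0 7.4
[[ 0.959  0.284 -0.   ]
 [ 0.284 -0.959  0.002]
 [ 0.    -0.002 -1.   ]]
cam in tool [  70.05734405    0.31495024 -142.66917338] [[ 0.001 -0.961 -0.277]
 [ 1.     0.     0.001]
 [-0.001 -0.277  0.961]]
```

```bash
python3 -m crank '[{"xyz":[0.14,-0.06,0.03],"turn":[0,0,-0.02]},{"xyz":[0.28,-0.12,0.06],"turn":[0,0,-0.04]},{"xyz":[0.42,-0.175,0.09],"turn":[0,0,-0.06]},{"xyz":[0.56,-0.235,0.12],"turn":[0,0,-0.08]},{"xyz":[0.7,-0.29,0.15],"turn":[0,0,-0.1]},{"xyz":[0.83,-0.345,0.18],"turn":[0,0,-0.121]},{"xyz":[0.935,-0.39,0.2],"turn":[0,0,-0.121]},{"xyz":[0.935,-0.39,0.2],"turn":[0,0,-0.121]}]' && python3 - <<'E'
from h import *
import pickle
o=telemetry.get_obs();m=optics.camera_model("wrist");i=optics.get_image("wrist")
pickle.dump((m,o),open("w1.pkl","wb"));cv2.imwrite("pics/w1.png",i);print(o["eef_pos"],o["qvel"].round(3),o["time"])
E
```

```text
time: 1.1
eef_pos: [479.0, -293.3, 150.1]
tool_rot: [-2.715, -1.577, 0.001]
force: [-0.6, 1.2, -0.3]
opening: 85.2
[ 479.01871923 -293.28918136  150.0719932 ] [-0.056 -0.021  0.01  -0.031  0.014 -0.02 ] 1.1
```

View pics/w1.png

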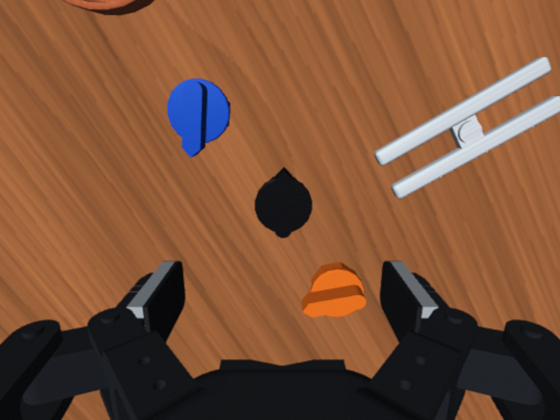

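The black knob is at about (283,205), nose (284,168), tail (283,237); blue (198,112) and orange (336,290) are clear of it. I'll measure it more exactly and crop closer.

```bash
python3 - <<'E'
from h import *
import pickle
m,o=pickle.load(open("w1.pkl","rb"));i=cv2.imread("pics/w1.png")
c=i[160:245,228:340].astype(float)
g=np.clip((c-0)*4,0,255).astype(np.uint8);cv2.imwrite("pics/w1c.png",cv2.resize(g,None,fx=7,fy=7,interpolation=cv2.INTER_CUBIC))
mk=(i[160:245,228:340].max(2)<60).astype(np.uint8)
ys,xs=np.nonzero(mk);print(xs.min()+228,xs.max()+228,ys.min()+160,ys.max()+160)
K=ray("wrist",283,205,17,m);N=ray("wrist",284,168,29,m);Tl=ray("wrist",283,237,29,m)
for a in(K,N,Tl):print(a.round(1))
d=N-Tl;print(np.hypot(*d[:2]),np.degrees(np.arctan2(d[1],d[0])))
E
```

```text
255 311 168 237
[ 475.8 -300.6   17. ]
[ 493.4 -271.3   29. ]
[ 463.5 -322.2   29. ]
59.016812499958924 59.60041133365036
```

View pics/w1c.png

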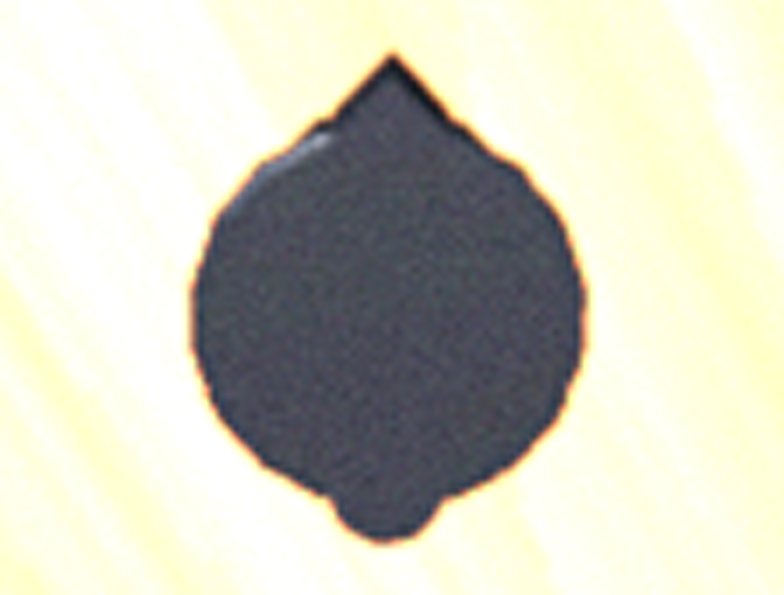

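```bash
python3 - <<'E'
from h import *
from scipy.spatial.transform import Rotation as Ro
o=telemetry.get_obs();T=Ro.from_rotvec(o["tool_rot"]).as_matrix();print(o["eef_pos"],o["qvel"].round(3),T.round(3), o["qpos"])
print(T.T@(np.array([476.3,-299.9,60])-o["eef_pos"])/400)
E
```

```text
[ 477.88312527 -294.52574157  150.51454954] [-0.04  -0.018  0.005 -0.009  0.001 -0.003] [[ 0.497  0.868 -0.002]
 [ 0.868 -0.497  0.001]
 [-0.    -0.002 -1.   ]] [-5.72577892e-01  3.62267277e-01  1.71657525e+00 -4.79973687e-04
  1.06452580e+00 -5.24250701e-02]
[-0.01355282  0.00364639  0.22628462]
```

```bash
python3 -m crank '[{"xyz":[-0.011,0.003,0.09],"turn":[0,0,0.002]},{"xyz":[-0.011,0.003,0.18],"turn":[0,0,0.002]},{"xyz":[-0.011,0.003,0.228],"turn":[0,0,0.002]},{"xyz":[-0.011,0.003,0.228],"turn":[0,0,0.002]},{"xyz":[-0.011,0.003,0.228],"turn":[0,0,0.002]},{"xyz":[-0.011,0.003,0.228],"turn":[0,0,0.002]}]' 0.5; python3 - <<'E'
from h import *
o=telemetry.get_obs();m=optics.camera_model("wrist");i=optics.get_image("wrist")
cv2.imwrite("pics/w2.png",i);print(o["eef_pos"],o["tool_rot"],o["qvel"].round(3),proj("wrist",[476.3,-299.9,38],m))
E
```

```text
time: 1.9
eef_pos: [476.8, -300.8, 61.4]
tool_rot: [2.728, 1.553, 0.002]
force: [0.6, -1.1, -0.3]
opening: 42.5
[ 476.84581533 -300.7850205    61.40028971] [2.72821202e+00 1.55310088e+00 1.58321026e-03] [ 0.005  0.001  0.004  0.001 -0.002  0.001] [279.80089394 245.14998052]
```

View pics/w2.png

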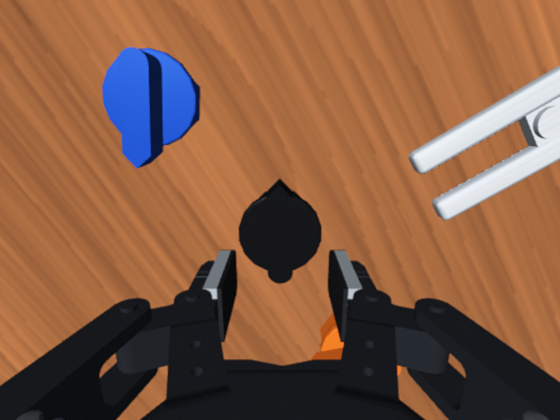

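The knob is centred between the fingers (nose 280,181, tail 280,281) and aligned with the tool. Now I'll descend and close.

```bash
python3 -m crank '[{"xyz":[0,0,0.05],"turn":[0,0,0]},{"xyz":[0,0,0.09],"turn":[0,0,0]},{"xyz":[0,0,0.09],"turn":[0,0,0]},{"xyz":[0,0,0.09],"turn":[0,0,0]}]'; python3 -m crank '[{"xyz":[0,0,0],"turn":[0,0,0]},{"xyz":[0,0,0],"turn":[0,0,0]},{"xyz":[0,0,0],"turn":[0,0,0]},{"xyz":[0,0,0],"turn":[0,0,0]},{"xyz":[0,0,0],"turn":[0,0,0]}]' 0 60;  python3 - <<'E'
from h import *
o=telemetry.get_obs();print(o)
E
```

```text
time: 2.45
eef_pos: [476.8, -300.2, 24.5]
tool_rot: [2.729, 1.555, 0.0]
force: [-0.0, -0.8, 0.6]
opening: 42.9
time: 3.08
eef_pos: [476.9, -300.4, 24.9]
tool_rot: [2.729, 1.554, 0.001]
force: [-0.4, -0.5, 5.9]
opening: 12.5
{'time': 3.075, 'qpos': array([-5.82469357e-01,  5.07722136e-01,  1.85420779e+00, -6.60037055e-05,
        7.78085254e-01, -4.70928783e-02]), 'qvel': array([-0.00108335,  0.00027803, -0.00137575, -0.00048719,  0.00128202,
        0.00219157]), 'joint_efforts': array([-4.16146929e-02, -4.14474642e+01, -1.52745509e+01, -1.89625332e-02,
       -1.38751147e-01, -5.62694055e-03]), 'eef_pos': array([ 476.87945317, -300.36912695,   24.88089953]), 'tool_rot': array([2.72862534e+00, 1.55410518e+00, 1.05816843e-03]), 'force': array([-0.35208977, -0.49847956,  5.89961235]), 'torque': array([0.0068895 , 0.07622125, 0.02513703]), 'opening': 12.525357489211737}
```

Gripped (12.5 mm opening reading). Lift, then travel to a viewpoint beside the stem.

```bash
python3 -m crank '[{"xyz":[0,0,-0.04],"turn":[0,0,0]},{"xyz":[0,0,-0.13],"turn":[0,0,0]},{"xyz":[0,0,-0.25],"turn":[0,0,0.015]},{"xyz":[0,0,-0.35],"turn":[0,0,0.03]},{"xyz":[0,0,-0.42],"turn":[0,0,0.04]},{"xyz":[0,0,-0.42],"turn":[0,0,0.04]}]'; python3 - <<'E'
from h import *
from scipy.spatial.transform import Rotation as Ro
o=telemetry.get_obs();T=Ro.from_rotvec(o["tool_rot"]).as_matrix();print(o["eef_pos"],np.degrees(np.arctan2(T[1,0],T[0,0])),o["force"],o["opening"])
print(T.T@(np.array([512,122,190])-o["eef_pos"])/400)
E
```

```text
time: 3.82
eef_pos: [477.4, -300.7, 194.9]
tool_rot: [2.898, 1.199, 0.005]
force: [-0.2, 0.7, -0.5]
opening: 12.3
[ 477.3506054  -300.70306245  194.89117065] 44.96366828828279 [-0.18745078  0.69766566 -0.50419766] 12.337172627727952
[ 0.80804434 -0.68656318  0.00923285]
```

```bash
python3 -m crank '[{"xyz":[0.06,-0.05,0],"turn":[0,0,0.01]},{"xyz":[0.17,-0.145,0],"turn":[0,0,0.025]},{"xyz":[0.285,-0.24,0],"turn":[0,0,0.04]},{"xyz":[0.4,-0.34,0],"turn":[0,0,0.055]},{"xyz":[0.515,-0.44,0],"turn":[0,0,0.07]},{"xyz":[0.63,-0.535,0],"turn":[0,0,0.085]},{"xyz":[0.74,-0.63,0],"turn":[0,0,0.1]},{"xyz":[0.808,-0.686,0.009],"turn":[0,0,0.1]}]'; python3 -m crank '[{"xyz":[0,0,0],"turn":[0,0,0]},{"xyz":[0,0,0],"turn":[0,0,0]},{"xyz":[0,0,0],"turn":[0,0,0]}]'; python3 - <<'E'
from h import *
import pickle
o=telemetry.get_obs();m=optics.camera_model("wrist");i=optics.get_image("wrist")
pickle.dump((m,o),open("w3.pkl","wb"));cv2.imwrite("pics/w3.png",i);print(o["eef_pos"],o["tool_rot"],o["qvel"].round(3),proj("wrist",[591.5,136,90],m))
E
```

```text
time: 4.82
eef_pos: [510.4, 124.9, 187.1]
tool_rot: [3.132, 0.249, -0.003]
force: [0.7, -0.1, -0.9]
opening: 12.4
time: 5.2
eef_pos: [511.1, 121.3, 188.1]
tool_rot: [3.132, 0.243, -0.002]
force: [0.3, -0.4, 0.1]
opening: 12.4
[511.11429057 121.34878462 188.11707116] [ 3.13171324e+00  2.42658862e-01 -1.50804600e-03] [-0.005 -0.004 -0.005 -0.    -0.     0.002] [278.19429316  93.67045637]
```

View pics/w3.png

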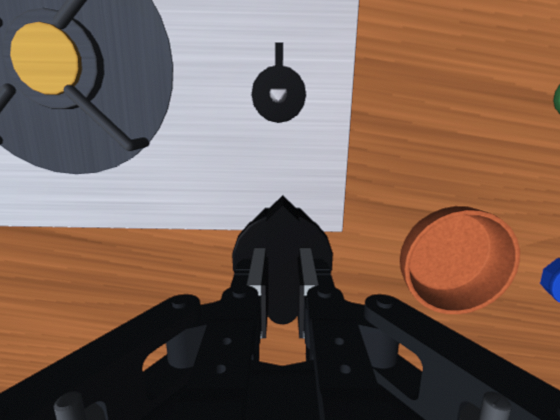

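The stem and collar are at (278,94), with the rib up to (279,43). The knob is held nose-up (tip 283,197). I'll enlarge both.

```bash
python3 - <<'E'
from h import *
import pickle
m,o=pickle.load(open("w3.pkl","rb"));i=cv2.imread("pics/w3.png")
a=cv2.resize(i[35:130,238:318],None,fx=5,fy=5,interpolation=cv2.INTER_CUBIC)
b=cv2.resize(i[190:330,225:340],None,fx=3.4,fy=3.4,interpolation=cv2.INTER_CUBIC);b=np.clip(b.astype(int)*3,0,255).astype(np.uint8)
out=np.zeros((480,800,3),np.uint8);out[:475,:400]=a;out[:476,405:405+391]=b
cv2.imwrite("pics/w3c.png",out)
g=i[...,:].max(2)
for v in range(44,64,3):
    x=np.nonzero(g[v,260:300]<110)[0]+260;print(v,x.min() if len(x) else 0,x.max() if len(x) else 0)
mk=(g[35:130,238:318]<110);mk[:34]=0
c=max(cv2.findContours(mk.astype(np.uint8),0,2)[0],key=cv2.contourArea);print(np.array(cv2.fitEllipse(c)[0])+[238,35],cv2.fitEllipse(c)[1])
E
```

```text
44 275 282
47 275 282
50 275 282
53 275 282
56 275 282
59 275 282
62 275 282
[278.27865982  93.55813599] (53.1225471496582, 56.082645416259766)
```

View pics/w3c.png

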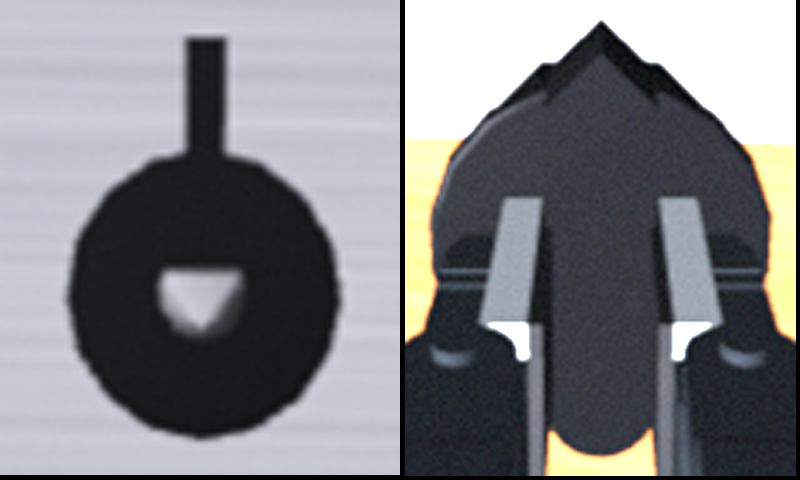

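```bash
python3 - <<'E'
from h import *
import pickle
from scipy.spatial.transform import Rotation as Ro
m,o=pickle.load(open("w3.pkl","rb"));T=Ro.from_rotvec(o["tool_rot"]).as_matrix();p=o["eef_pos"]
print("tool yaw",np.degrees(np.arctan2(T[1,0],T[0,0])))
for z in(64,66):
    C=ray("wrist",278.3,93.5,z,m);N=ray("wrist",278.7,43,z,m);d=N-C;print(C.round(1),np.hypot(*d[:2]).round(1),np.degrees(np.arctan2(d[1],d[0])).round(2))
a=ray("wrist",278.5,44,66,m);b=ray("wrist",278.5,62,66,m);d=a-b;print("rib",np.degrees(np.arctan2(d[1],d[0])))
print("tip pred",proj("wrist",[*ray("wrist",278.3,93.5,66,m)[:2],90],m), "flat px 88.6 at z90:",ray("wrist",278.3,88.6,90,m))
for h in(12.5,13.5,14.5):
  for v in(206.2,323.8):print(h,v,(T.T@(ray("wrist",282.6,v,p[2]+h,m)-p)).round(1))
print(h,"bottom nose",(T.T@(ray("wrist",282.6,196.8,p[2]-4.5,m)-p)).round(1))
E
```

```text
tool yaw 8.861338469123378
[592.8 136.4  64. ] 35.0 8.23
[592.7 136.4  66. ] 34.8 8.23
rib 8.721888591846028
tip pred [277.95796859  91.73109935] flat px 88.6 at z90: [594.76303209 136.42651502  90.        ]
12.5 206.2 [ 32.9   0.7 -12.5]
12.5 323.8 [-22.7   0.7 -12.5]
13.5 206.2 [ 33.2   0.7 -13.5]
13.5 323.8 [-22.    0.7 -13.5]
14.5 206.2 [ 33.5   0.7 -14.5]
14.5 323.8 [-21.3   0.7 -14.5]
14.5 bottom nose [32.5  0.7  4.5]
```

```bash
python3 -m crank '[{"xyz":[0.08,-0.003,0],"turn":[0,0,0]},{"xyz":[0.18,-0.006,0],"turn":[0,0,0]},{"xyz":[0.208,-0.0067,0.05],"turn":[0,0,0]},{"xyz":[0.208,-0.0067,0.12],"turn":[0,0,0]},{"xyz":[0.208,-0.0067,0.145],"turn":[0,0,0]},{"xyz":[0.208,-0.0067,0.145],"turn":[0,0,0]},{"xyz":[0.208,-0.0067,0.145],"turn":[0,0,0]},{"xyz":[0.208,-0.0067,0.145],"turn":[0,0,0]}]'; python3 - <<'E'
from h import *
o=telemetry.get_obs();i=optics.get_image("scene");t=optics.get_image("top");cv2.imwrite("pics/s4.png",i)
T=cv2.Rodrigues(o["tool_rot"])[0];print(o["eef_pos"],np.degrees(np.arctan2(T[1,0],T[0,0])),o["force"],o["qvel"].round(3),T[:,2])
c=lambda i,u,v:cv2.resize(i[v-30:v+30,u-20:u+20],(400,600),interpolation=cv2.INTER_CUBIC)
cv2.imwrite("pics/s4c.png",np.hstack([c(i,328,285),c(t,210,200)]))
E
```

```text
time: 6.25
eef_pos: [593.7, 138.1, 131.6]
tool_rot: [-3.132, -0.245, -0.003]
force: [0.0, -0.4, -0.7]
opening: 12.5
[593.65493137 138.1301635  131.63622411] 8.927940636274402 [ 0.01779874 -0.4483971  -0.70357614] [ 0.002  0.001  0.003  0.    -0.002 -0.001] [ 2.06488411e-03  3.46901138e-04 -9.99997808e-01]
```

View pics/s4c.png

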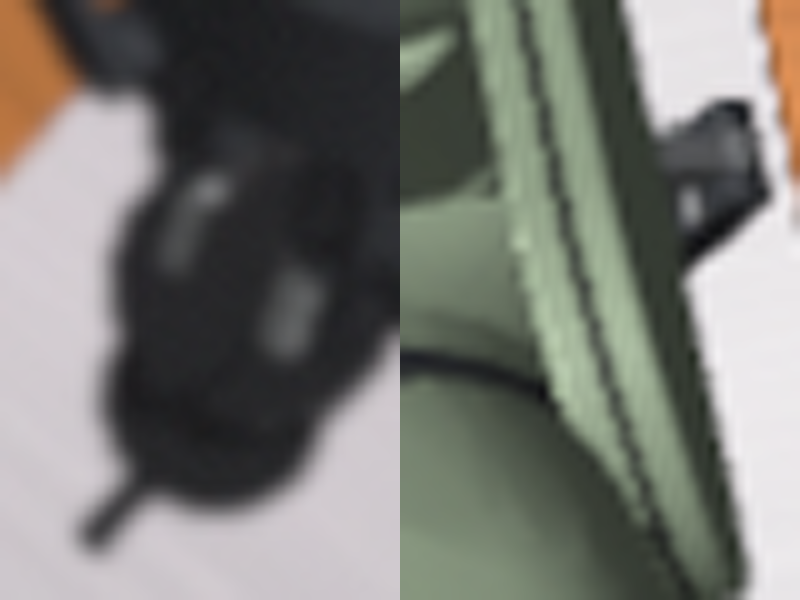

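```bash
python3 - <<'E'
from h import *
from scipy.spatial.transform import Rotation as Ro
p=np.array([163.212,-551.365,231.338]);q=[-1.303,.32,1.565,0,1.257,-.02]
o0=Ro.from_rotvec([-3.1076,-.4502,0])
R=o0
for d,w in(((.935,-.39,.2),-.121),((-.011,.003,.228),.002),((0,0,.09),0),((0,0,-.42),.04),((.808,-.686,.009),.1),((.208,-.0067,.145),0)):
    p=p+R.apply(np.array(d)*400);R=R*Ro.from_rotvec([0,0,w*2*np.pi]);print(p.round(1),np.degrees(np.arctan2(*R.as_matrix()[[1,0],0])).round(2))
E=[]
for k in range(6):
    o=telemetry.get_obs();E.append([*o["eef_pos"],*o["force"]]);i=optics.get_image("wrist")
E=np.array(E);print(E.mean(0).round(2),E.std(0).round(2))
cv2.imwrite("pics/w5.png",i)
c=i[170:330,210:350].astype(int);cv2.imwrite("pics/w5c.png",cv2.resize(np.clip(c*3,0,255).astype(np.uint8),None,fx=3.7,fy=3.7,interpolation=cv2.INTER_CUBIC))
m=optics.camera_model("wrist");print([proj("wrist",[592.7+r*.9885,136.4+r*.151,z],m).round(1) for r,z in((36,66),(36,60),(21,66))])
E
```

```text
[ 477.5 -295.5  151.7] 60.05
[ 476.4 -299.8   60.5] 59.33
[ 476.4 -299.7   24.5] 59.33
[ 476.4 -300.   192.5] 44.93
[511.4 122.5 189.5] 8.93
[593.2 138.2 131.5] 8.93
[ 5.9333e+02  1.3810e+02  1.3093e+02 -1.6000e-01 -2.0000e-02 -6.7000e-01] [0.09 0.03 0.24 0.47 0.31 0.39]
[array([284., 169.]), array([283.9, 167.4]), array([283.8, 192.2])]
```

View pics/w5c.png

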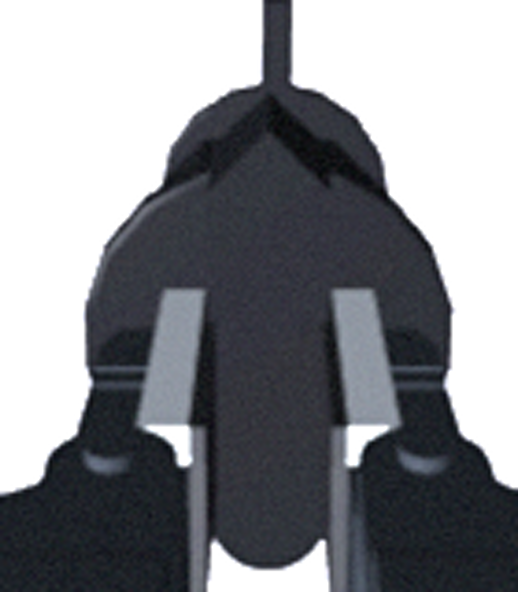

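The collar's centre column (about 284.5) sits 1.2 mm to tool +y of the knob axis, which agrees with my earlier stem estimate. I'll correct that and lower slowly.

```bash
python3 -m crank '[{"xyz":[-0.002,0.0031,0.01],"turn":[0,0,0.001]},{"xyz":[-0.002,0.0031,0.025],"turn":[0,0,0.001]},{"xyz":[-0.002,0.0031,0.035],"turn":[0,0,0.001]},{"xyz":[-0.002,0.0031,0.042],"turn":[0,0,0.001]},{"xyz":[-0.002,0.0031,0.049],"turn":[0,0,0.001]},{"xyz":[-0.002,0.0031,0.049],"turn":[0,0,0.001]}]'; python3 - <<'E'
from h import *
o=telemetry.get_obs();T=cv2.Rodrigues(o["tool_rot"])[0];print(o["eef_pos"],np.degrees(np.arctan2(T[1,0],T[0,0])),o["force"],o["torque"],o["opening"])
E
```

```text
time: 7.4
eef_pos: [592.5, 136.7, 110.6]
tool_rot: [3.133, 0.235, -0.001]
force: [0.4, -0.1, -1.4]
opening: 12.2
[592.51606598 136.66970985 110.64697468] 8.567612434770822 [ 0.39938484 -0.1394196  -1.38898996] [ 0.02442088 -0.02478372 -0.03675308] 12.185639870118914
```

```bash
python3 -m crank '[{"xyz":[0,0,0.006],"turn":[0,0,0]},{"xyz":[0,0,0.012],"turn":[0,0,0]},{"xyz":[0,0,0.018],"turn":[0,0,0]},{"xyz":[0,0,0.018],"turn":[0,0,0]}]'; python3 -m crank '[{"xyz":[0,0,0.004],"turn":[0,0,0]},{"xyz":[0,0,0.008],"turn":[0,0,0]},{"xyz":[0,0,0.008],"turn":[0,0,0]}]'; python3 - <<'E'
from h import *
o=telemetry.get_obs();T=cv2.Rodrigues(o["tool_rot"])[0];print(o["eef_pos"],np.degrees(np.arctan2(T[1,0],T[0,0])),o["force"],o["torque"],o["opening"])
E
```

```text
time: 7.9
eef_pos: [592.4, 136.7, 103.4]
tool_rot: [3.133, 0.235, -0.001]
force: [0.0, -0.2, -0.8]
opening: 12.6
time: 8.28
eef_pos: [592.7, 136.7, 100.8]
tool_rot: [3.133, 0.235, 0.001]
force: [-0.6, 0.1, 2.4]
opening: 12.4
[592.72056939 136.68949321 100.77597887] 8.568013467034504 [-0.63324437  0.12289599  2.38415143] [-0.00389564  0.0883969  -0.04201587] 12.383054828801761
```

Contact came at the height predicted for fully home. Now press.

```bash
python3 -m crank '[{"xyz":[0,0,0.004],"turn":[0,0,0]},{"xyz":[0,0,0.007],"turn":[0,0,0]},{"xyz":[0,0,0.007],"turn":[0,0,0]},{"xyz":[0,0,0.007],"turn":[0,0,0]}]' - 80; python3 -m crank '[{"xyz":[0,0,0.003],"turn":[0,0,0]},{"xyz":[0,0,0.006],"turn":[0,0,0]},{"xyz":[0,0,0.006],"turn":[0,0,0]},{"xyz":[0,0,0.006],"turn":[0,0,0]}]'; python3 - <<'E'
from h import *
E=[]
for k in range(6):
    o=telemetry.get_obs();E.append([*o["eef_pos"],*o["force"],*o["torque"]]);i=optics.get_image("wrist")
print(np.mean(E,0).round(2),np.std(E,0).round(2),o["opening"])
s=optics.get_image("scene")
c=i[150:330,190:370].astype(int);a=cv2.resize(np.clip(c*3,0,255).astype(np.uint8),(400,400),interpolation=cv2.INTER_CUBIC)
b=cv2.resize(s[255:315,298:358],(400,400),interpolation=cv2.INTER_CUBIC);cv2.imwrite("pics/f.png",np.hstack([a,b]))
E
```

```text
time: 8.78
eef_pos: [592.7, 136.7, 97.9]
tool_rot: [3.133, 0.235, 0.001]
force: [-0.5, 0.8, 4.6]
opening: 11.5
time: 9.28
eef_pos: [592.7, 136.7, 95.5]
tool_rot: [3.133, 0.235, 0.001]
force: [-1.0, 0.2, 6.3]
opening: 11.4
[ 5.9272e+02  1.3671e+02  9.5520e+01 -1.2800e+00 -7.0000e-02  5.7400e+00
 -6.0000e-02  2.2000e-01  2.0000e-02] [0.02 0.01 0.01 0.37 0.48 0.3  0.02 0.02 0.03] 11.736683964783884
```

View pics/f.png

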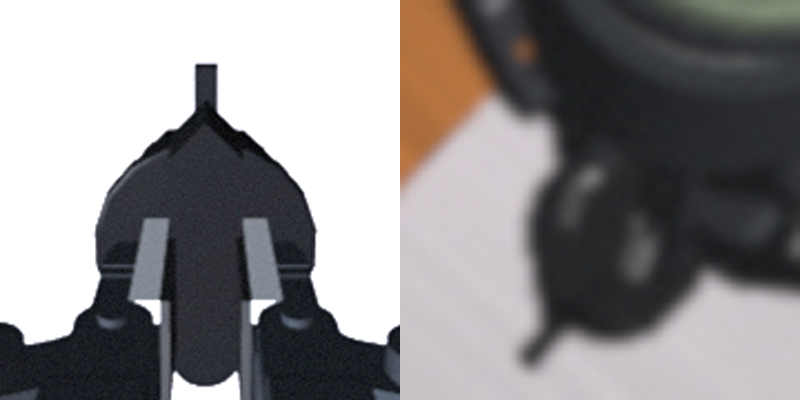

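The knob is aligned with the rib (nose 208,105 under rib 207,65). The force follows the spring law: 2.4, 4.6, then 6.3 N over 5.3 mm. Handing in.

```bash
python3 -c "
from rig import arm,telemetry
print(telemetry.get_obs()['time'],arm.finish_job())"
```

```text
the job is handed in; nothing more can be done
9.625 None
```

The knob is on the stem, pressed down and still gripped, and the job is handed in after 9.6 s on the robot's clock.

I picked up the black knob by its grip bar and carried it over the bystanders. I turned it to the stem's flat (tool yaw 8.6°, rib measured 8.2–8.7°), seated it and pressed.

**Fit:** The knob slid on without resistance until contact at TCP z of about 101 mm. I had predicted 100.5 mm for fully home.

**Press:** From contact I pressed about 5 mm further. The vertical force rose from 2.4 to 4.6 to about 6 N, which fits the valve spring at roughly 4.5–5 mm of travel. The job calls for at least 3.5 mm, and the stop is at 7 mm.

**Grip and alignment:** The last picture shows the knob still held, with its nose in line with the rib.

**Disagreements:**
- The stem position from the scene and top cameras differed by up to 4 mm. I relied on the wrist camera's close view instead.
- The gripper read 11.4–12.5 mm on the 14 mm bar. I took this as pad give.

I did not re-image the cazuela, stopper and trivet at the end. The path kept clear of them and no unexpected forces showed in the readings I took.

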